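Release the transport lock of a bench scale

ROBOT

A 7-joint arm with a two-finger parallel gripper is mounted at the origin on the work surface. World frame = base frame: x ahead of the robot, y to its left, z up, the work surface at z = 0. Lengths are in mm, angles in rad, forces in N, time in s.
With the tool pointing down it reaches from about 400 to 875 mm from the base axis. Payload 4.4 kg.
Tool frame: the origin (TCP) lies midway between the tips of the shut fingers; the grasp point (between the pads) lies behind it (ctrl.grip_point_offset is the x of the grasp point in the tool frame, in mm); x points along the fingers, z is the direction in which the jaws open and shut, and the axes are right-handed (so a half turn about x gives the same grasp; the last joint's range is limited). The gripper opens to 85 mm and grips with 20 to 120 N. Pads are 22 mm wide; open, the fingers measure 114 mm over their backs; the gripper's body (76 mm by 85 mm) begins 54 mm behind the grasp point. The pads swing forward as they close: fully open they stand 13 mm farther back than shut.
Start: joints at [1.079, 0.628, 0.038, 1.517, -0.027, 0.996, -0.02], TCP at [268.51, -591.963, 231.313] pointing down, gripper open.
Joint ranges: [-3.06, 3.06], [-0.37, 2.12], [-1.25, 1.32], [0.18, 2.47], [-1.1, 4.24], [0.23, 1.98], [-2.94, 2.94]. Speed limits (rad/s): [2.57, 2.57, 3.14, 3.14, 3.14, 3.14, 3.14].

INTERFACE

Orientations are given as [roll, pitch, yaw] about the fixed x, y, z axes, in that order (R = Rz(yaw) Ry(pitch) Rx(roll)).
In Python, from cell import status, eyes, ctrl gives the robot as it stands. The module is installed in compiled form; this text tells all that it offers.
- The arm moves only by the tool apply_moves, never from a script. Its argument "targets" is a list of rows, each a list of 3 entries, a list of its own where there are three numbers: the shift along the tool's x, y, z in mm, then the turn about the tool's x in degrees, then the finger opening in mm, from 0 to 85.4. In form: [[[dx, dy, dz], roll, claw], ...]. A call has 1 to 10 rows; each row shifts and turns the pose as measured when the row begins, along the tool's axes as they then stand; what a row does not reach is not made up. A row lasts 1/8 s, in which the tool goes at most 62.5 mm and 10.7 degrees, less where a joint would pass 70% of its speed; a pose out of reach is approached as far as the arm can. A call is refused whole if a number of a shift passes 62.5 or a number of a turn 10.7, either way. A call with a gripper value outside its range is refused whole. The fingers move at their own pace and stop on an object; the grip force is fixed at half the most. Time passes only in rows, so rows that do not move let the fingers close. It gives the time, the measured TCP pose, the force and the opening at its end, in the units of the state.
- status.read_state(): the state, without advancing time (a new reading comes with each control period).
- eyes.get_image(name): name is "side" or "top"; returns (picture, depth): 480x640x3 uint8, blue, green, red; 480x640 float32, mm along the optical axis (not along the pixel's ray), 0 where there is no reading.
- eyes.camera_params(name): a dict with "fx", "fy", "cx", "cy" (pixels), "dist" ([k1, k2, p1, p2, k3] as OpenCV has them; the pictures are not rectified), "R" (3x3) and "t" (3): a world point X has camera coordinates R X + t. Camera axes: x right, y down, z forward; pixel columns grow to the right and rows downward; lengths in mm; the calibration is good to about 2 mm. A picture is of the moment at which its call begins. camera_params takes no time and is no camera call.
- ctrl.finish_job(): hands the job in, once; it reports no verdict.
The state is a dict: "clock": time; "qpos": joint angles; "qd": joint speeds; "tau": joint torques, N m; "eef_pos": TCP position; "tool_rot": TCP orientation; "force": force on the tool from outside, world axes, zero at the start; "torque": the same for the moment, N m; "width": finger opening in mm.
Only numpy, scipy, OpenCV 4.12 (cv2) and the standard library are available. Lean on these libraries where they do the work, as an engineer would, in place of code of your own. Each camera call takes 0.05 s, during which the arm holds its last target.

TASK

The bench scale is still in its transport lock. Using only the outside of the fingers, gently push the orange lock knob along its L-shaped slot, away from the red dot to the corner, then round the corner and fully home to the end of the slot by the green dot, and leave it there. Only push the knob, do not pinch it or pull it up, and do not disturb the things standing or lying around.

Things in the scene. Friction and masses are not known exactly. Their poses are not given: they have to be found in the camera images.
- scale: Bench scale, fixed. Origin on the table under its lock pod, z up. Pod: grey box (own x -92..80, y -97..74 mm), aluminium top plate 60 mm above the table, with an L-shaped slot 18 mm wide: leg 1 along own +x, leg 2 along own -y. Steel weighing platform, 262 mm square, top 70 mm high, on its +y side from y = 94 mm, carrying a loose seat post 28 mm high.
- slot_start (a point): Point on the plate surface (60 mm above the table) on the centre line of leg 1, near its closed start by the red dot; scale's own x -40, y 30 mm. Axes as the scale's.
- slot_corner (a point): Point on the plate surface where the centre lines of the two legs cross (75 mm along the scale's own +x from slot_start). Pushed against the far wall of the corner, the stem's centre goes up to 3 mm beyond it.
- slot_end (a point): Point on the plate surface on the centre line of leg 2, at its closed end by the green dot (75 mm along the scale's own -y from slot_corner). Pushed fully home, the stem's centre goes up to 3 mm beyond it.
- lock_pin: Lock pin: black flange 48 mm across, 5 mm thick, flat on the plate; on it an orange knob 22 mm across, from 5 to 35 mm above the plate; below, a 12 mm stem in the slot (3 mm play each side) and a foot that keeps it captive (6 mm of lift). 0.28-0.46 kg, greased, slides with 0.5-1.5 N, stays where left. Origin on its axis at the flange's underside. Starts in leg 1, 0-15 mm from slot_start.
- weight_big: Loose polished steel weight, 38 mm diameter, 60 mm tall, standing on the table beside the pod's -y side. Origin at its underside. Leave alone.
- weight_small: Loose polished steel weight, 30 mm diameter, 45 mm tall, on the table beside the pod's -y side. Origin at its underside. Leave alone.
- spacer: Loose aluminium spacer ring, 30 mm diameter, 12 mm tall, lying on the pod's plate inside the bend of the L. Origin at its underside. Leave alone.
- seatpost: Loose aluminium seat post, 27 mm tube about 225 mm long, lying on the weighing platform. Origin at its underside near mid-length. Leave alone.
- driver: Loose screwdriver lying on the table to the right. Leave alone.
- jar: Loose jar, 60 mm diameter, 75 mm tall, standing on the table to the right. Leave alone.
- clamp: Loose dark clamp collar, 42 mm diameter, 16 mm tall, on the table to the left. Leave alone.
Not all that is in view belongs to the job. What is shaped like the lock_pin but purple is not meant.

How it is judged (in metres and radians):
On the way:
1. the lock pin is pushed along leg 1 into the corner of the slot (x of lock_pin in the frame of scale above 0.03 m and y of lock_pin in the frame of scale above 0.015 m), for 0.05 s.
At the end, for the whole second after the job is handed in: The lock pin stands at the closed end of leg 2 (its axis within 7 mm of slot_end), flat on the plate (within 3 mm and 0.08 rad) and at rest (horizontal distance between lock_pin and slot_end below 0.007 m and z of lock_pin in the frame of scale below 0.063 m and angle between lock_pin's own z axis and vertical below 0.08 rad and linear speed of lock_pin below 0.02 m/s); the robot touches nothing.
It fails at once if the lock pin is pulled up (more than 5 mm) (z of lock_pin in the frame of scale above 0.065 m).
It fails at once if the lock pin is squeezed or pushed harder than 35 N (contact force between the fingers and lock_pin above 35 N).
It fails at once if a bystander is moved by more than 15 mm (distance of any of weight_big, weight_small, spacer, seatpost, driver, jar, clamp from where it was at the start of the episode above 0.015 m).
It also fails if it takes over 51 s, if anything falls off the work surface, if the arm or the gripper's body presses on something with over 40 N, if the wrist force passes 120 N, or if a joint passes its speed limit or range.

## Working session

There is one attempt and no reset: what is moved stays moved. The work goes in short steps, Python scripts to look and compute and a tool call to move; the robot and the scene stay as the last step left them, time stands still between calls to the robot, and variables do not carry over. Pictures are saved under pics/ and viewed, and the job is handed in when it is done.

Besides the shell and the picture viewer there is one more tool, called after "Emit:" by a JSON object that holds its "op" and its "data". apply_moves: Moves the arm, as the interface text tells. Its arguments: {"type":"object","properties":{"targets":{"type":"array"}},"required":["targets"]}

```bash
mkdir -p pics; python3 - <<'E'
from cell import status, eyes, ctrl
import cv2, numpy as np, pickle
s=status.read_state(); print(s); print(ctrl.grip_point_offset)
d={}
for n in("side","top"):
    p,z=eyes.get_image(n); c=eyes.camera_params(n); d[n]=(p,z,c); cv2.imwrite(f"pics/{n}0.png",p); print(n,c)
pickle.dump(d,open("d0.pkl","wb"))
E
```

```text
{'clock': 0.0, 'qpos': array([ 1.07918522,  0.62930536,  0.03847906,  1.51836104, -0.02702592,
        0.99627436, -0.02001403]), 'qd': array([ 6.62495689e-05, -1.56994309e-03,  1.34505780e-03,  1.62332970e-03,
       -4.85950397e-04, -4.85495212e-04, -3.39678210e-04]), 'tau': array([ 3.24034690e-04, -5.63397217e+01,  1.22631881e+00, -1.93444097e+01,
        1.09370914e-02,  1.06221510e-02,  1.52665560e-07]), 'eef_pos': array([ 268.25142837, -591.39710293,  230.41838947]), 'tool_rot': array([-3.12964944,  1.56896716,  2.00849266]), 'force': array([-0.00636987,  0.74107311,  0.60261913]), 'torque': array([-0.04013005,  0.02552738, -0.02366731]), 'width': 85.37906107143661}
-18.700000000000003
side {'fx': 500.1952208268011, 'fy': 500.1952208268011, 'cx': 319.9294800018419, 'cy': 237.96999590461513, 'dist': array([-0.10162512,  0.        ,  0.        ,  0.        ,  0.        ]), 'R': array([[-0.91058537, -0.41323346,  0.00850822],
       [-0.25959277,  0.55576781, -0.78976815],
       [ 0.32163003, -0.72136   , -0.61334646]]), 't': array([ 489.2251309 ,  206.26928925, 1022.31291058])}
top {'fx': 498.2560098916647, 'fy': 498.2560098916647, 'cx': 320.4675196579889, 'cy': 243.6039102241636, 'dist': array([-0.09259308,  0.        ,  0.        ,  0.        ,  0.        ]), 'R': array([[ 0.00162853, -0.99983401,  0.01814648],
       [-0.99485622, -0.00345784, -0.10123801],
       [ 0.10128395, -0.01788827, -0.99469672]]), 't': array([ -26.22061329,  513.77023605, 1106.1852722 ])}
```

View pics/top0.png

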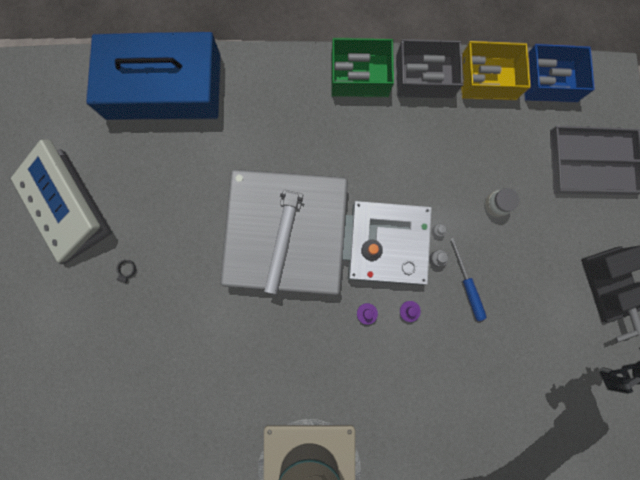

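View pics/side0.png

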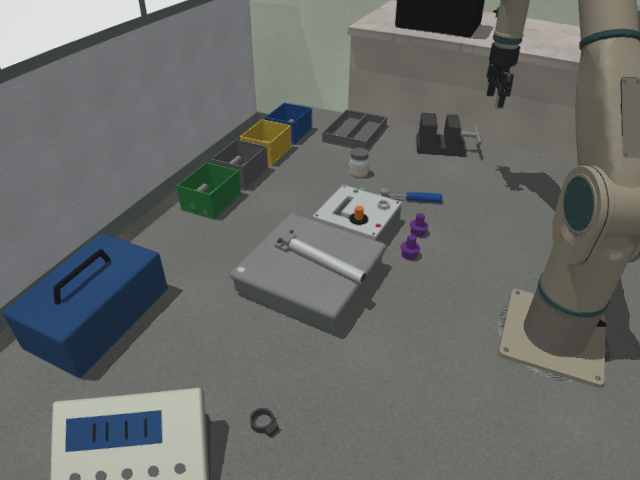

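```bash
cat > h.py <<'E'
import numpy as np, cv2
def ray(c,u,v,z):
    K=np.array([[c['fx'],0,c['cx']],[0,c['fy'],c['cy']],[0,0,1]])
    p=cv2.undistortPoints(np.array([[[u,v]]],float),K,np.array(c['dist']))[0,0]
    d=c['R'].T@np.array([p[0],p[1],1]); o=-c['R'].T@c['t']
    return o+d*(z-o[2])/d[2]
def proj(c,X):
    K=np.array([[c['fx'],0,c['cx']],[0,c['fy'],c['cy']],[0,0,1]])
    return cv2.projectPoints(np.array(X,float).reshape(-1,1,3),cv2.Rodrigues(c['R'])[0],c['t'],K,np.array(c['dist']))[0][:,0]
E
python3 - <<'E'
import pickle,cv2
d=pickle.load(open("d0.pkl","rb"))
p=d['top'][0][190:300,335:455]; cv2.imwrite("pics/topc.png",cv2.resize(p,None,fx=5,fy=5,interpolation=cv2.INTER_CUBIC))
p=d['side'][0][170:270,300:440]; cv2.imwrite("pics/sidec.png",cv2.resize(p,None,fx=5,fy=5,interpolation=cv2.INTER_CUBIC))
E
```

```text
(no output)
```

View pics/topc.png

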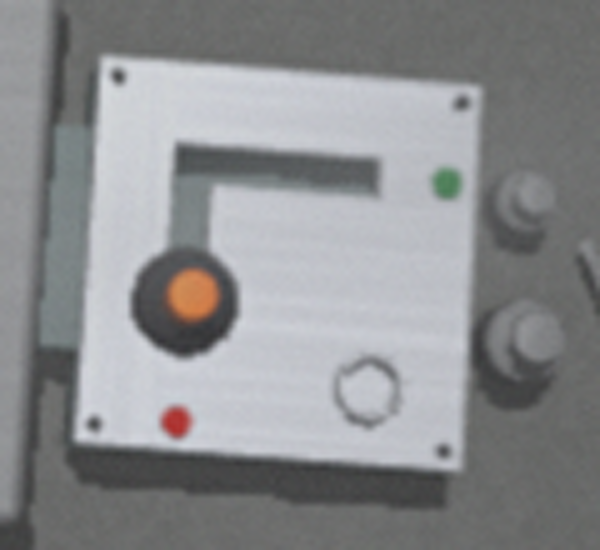

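View pics/sidec.png

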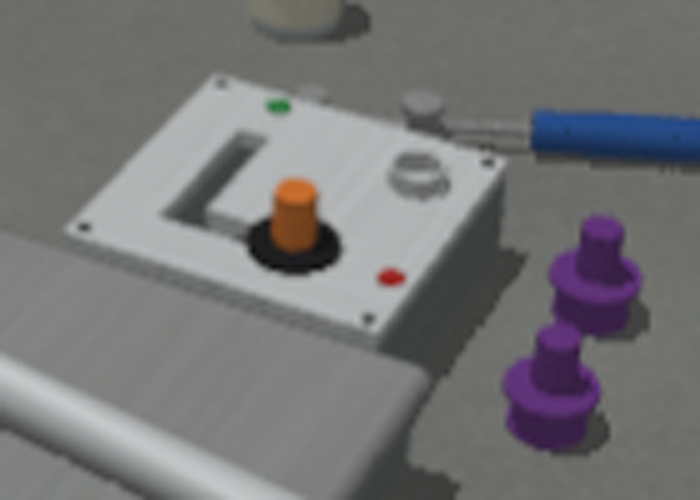

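```bash
python3 - <<'E'
import pickle,numpy as np
from h import *
d=pickle.load(open("d0.pkl","rb"))
def fit(P,W):
    P=np.array(P,float);W=np.array(W)[:,:2]
    a=P.mean(0);b=W.mean(0);H=(P-a).T@(W-b)
    th=np.arctan2(H[0,1]-H[1,0],H[0,0]+H[1,1]);R=np.array([[np.cos(th),-np.sin(th)],[np.sin(th),np.cos(th)]])
    t=b-R@a; return th,t,W-(P@R.T+t),R
own=[(80,74),(80,-97),(-92,-97),(-92,74)]
pt=[(100,56),(482,88),(462,470),(75,443)]
ps=[(65,230),(218,74),(505,158),(380,335)]
T=lambda x,y,z:ray(d['top'][2],335+(x+.5)/5-.5,190+(y+.5)/5-.5,z)
S=lambda x,y,z:ray(d['side'][2],300+(x+.5)/5-.5,170+(y+.5)/5-.5,z)
for f,p in((T,pt),(S,ps)):
    th,t,r,R=fit(own,[f(x,y,60) for x,y in p]); print(th,t,r.round(1).tolist())
    for n,o in(("start",(-40,30)),("corner",(35,30)),("end",(35,-45))): print(n,R@np.array(o)+t)
    k=[("knobtop",194,296,95),("flange",185,301,65),("spacer",367,391,72),("wb",538,340,60),("ws",536,202,45)] if f is T else [("knobtop",296,190,95),("flange",294,246,65),("spacer",419,168,72)]
    for n,x,y,z in k:
        w=f(x,y,z)[:2]; print(n,w,"own",R.T@(w-t))
# depth check
z=d['top'][1]; print(z[250,400],z[240,372], [ (d['top'][2]['R']@np.array([*ray(d['top'][2],u,v,h),])+d['top'][2]['t'])[2] for u,v,h in((400,250,60),(374,249,95))], z[249,374])
E
```

```text
-0.07211301487538414 [ 521.0103047  -169.00666925] [[0.5, 0.7], [-0.5, -0.5], [0.3, -0.4], [-0.2, 0.2]]
start [ 483.27578127 -136.20261857]
corner [ 558.080855  -141.6064083]
end [ 552.67706527 -216.41148203]
knobtop [ 496.06596661 -136.9063708 ] own [-27.19235085  30.21961646]
flange [ 496.59531993 -136.663857  ] own [-26.68184657  30.49964015]
spacer [ 456.73783273 -215.35166708] own [-60.76624509 -50.85541205]
wb [ 480.0982036  -294.77757893] own [ -31.7439092  -128.39176752]
ws [ 543.85034436 -299.3020857 ] own [  32.16853179 -128.31113951]
-0.0724781061008488 [ 520.33489873 -171.47779629] [[-0.2, -0.7], [-1.0, -0.4], [2.2, -0.3], [-1.0, 1.5]]
start [ 482.61235428 -138.65997125]
corner [ 557.41545015 -144.0910713 ]
end [ 551.98435011 -218.89416717]
knobtop [ 496.31929205 -138.09315644] own [-26.37009397  31.55791004]
flange [ 493.85054894 -133.51030733] own [-29.16422116  35.94995418]
spacer [ 457.03906992 -215.90138674] own [-59.91273316 -48.89050766]
1097.7106 1095.2748 [np.float64(1100.4050388306935), np.float64(1064.3615072791476)] 1064.8529
```

```bash
cat >> h.py <<'E'
from scipy.spatial.transform import Rotation as Ro
TH=-0.0722; T0=np.array([520.7,-169.8]); RS=np.array([[np.cos(TH),-np.sin(TH)],[np.sin(TH),np.cos(TH)]])
def plan(own,z,s):
    R=Ro.from_euler('xyz',s['tool_rot']).as_matrix()
    w=np.r_[RS@np.array(own,float)+T0,z]
    return R.T@(w-s['eef_pos'])
def rep(s):
    R=Ro.from_euler('xyz',s['tool_rot']).as_matrix()
    S=np.eye(3);S[:2,:2]=RS
    M=S.T@R
    print("t",s['clock'],"own",(RS.T@(s['eef_pos'][:2]-T0)).round(1),"z",s['eef_pos'][2].round(1),"F",(S.T@s['force']).round(1),"w",round(s['width'],1),"q7",s['qpos'][6].round(2))
    print("tool axes in own (cols)\n",M.round(3), "zaxis ang",np.degrees(np.arctan2(M[1,2],M[0,2])).round(1))
E
python3 - <<'E'
from h import *
from cell import status
s=status.read_state(); rep(s); print(plan((-64,31),150,s))
E
```

```text
t 0.1 own [-221.4 -438.7] z 230.5 F [-0.6  1.1 -0.6] w 85.2 q7 -0.02
tool axes in own (cols)
 [[-0.001  0.879  0.478]
 [ 0.002  0.478 -0.879]
 [-1.    -0.    -0.002]] zaxis ang -61.5
[  81.05073481  362.61530829 -337.38670995]
```

Emit:
{"op": "apply_moves", "data": {"targets": [[[0, 0, 0], 9.5, 0], [[0, 0, 0], 9.5, 0], [[0, 0, 0], 9.5, 0], [[0, 16, -40], 0, 0], [[0, 16, -40], 0, 0], [[0, 16, -40], 0, 0], [[0, 16, -40], 0, 0], [[0, 16, -40], 0, 0], [[0, 16, -40], 0, 0], [[0, 16, -40], 0, 0]]}}

```text
clock: 1.35
eef_pos: [404.9, -315.7, 226.4]
tool_rot: [-2.265, 1.562, 2.352]
force: [0.6, -0.1, 1.0]
width: -0.5
```

```bash
python3 - <<'E'
from h import *
from cell import status
s=status.read_state(); rep(s); print(plan((-64,31),150,s))
E
```

```text
t 1.35 own [-105.  -153.8] z 226.4 F [ 0.6 -0.   1. ] w -0.5 q7 -0.94
tool axes in own (cols)
 [[-0.007  1.    -0.024]
 [ 0.006 -0.024 -1.   ]
 [-1.    -0.007 -0.006]] zaxis ang -91.4
[  77.20785469   37.14258065 -185.29342996]
```

Emit:
{"op": "apply_moves", "data": {"targets": [[[10, 7, -37], 0, 0], [[10, 7, -37], 0, 0], [[10, 7, -37], 0, 0], [[10, 7, -37], 0, 0], [[10, 7, -37], 0, 0], [[10, 0, 0], 0, 0], [[0, 0, 0], 0, 0]]}}

```text
clock: 2.22
eef_pos: [459.0, -124.4, 164.4]
tool_rot: [-2.283, 1.56, 2.342]
force: [-0.1, -0.1, -0.2]
width: -0.1
```

```bash
python3 - <<'E'
from h import *
from cell import status,eyes
s=status.read_state(); rep(s); print(plan((-64,31),76,s))
for n,(a,b,c,e) in (("top",(170,320,320,460)),("side",(120,270,300,460))):
    p,z=eyes.get_image(n); cv2.imwrite(f"pics/{n}1.png",cv2.resize(p[a:b,c:e],None,fx=4,fy=4))
E
```

```text
t 2.225 own [-64.8  40.8] z 164.4 F [-0.1 -0.1 -0.2] w -0.1 q7 -1.31
tool axes in own (cols)
 [[-0.008  1.    -0.016]
 [ 0.007 -0.016 -1.   ]
 [-1.    -0.008 -0.007]] zaxis ang -90.9
[88.32347589  1.72469437 10.45328495]
```

View pics/side1.png

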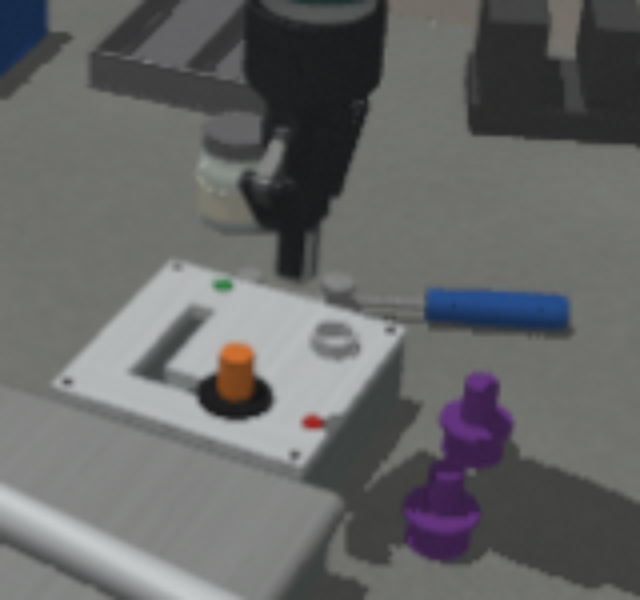

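View pics/top1.png

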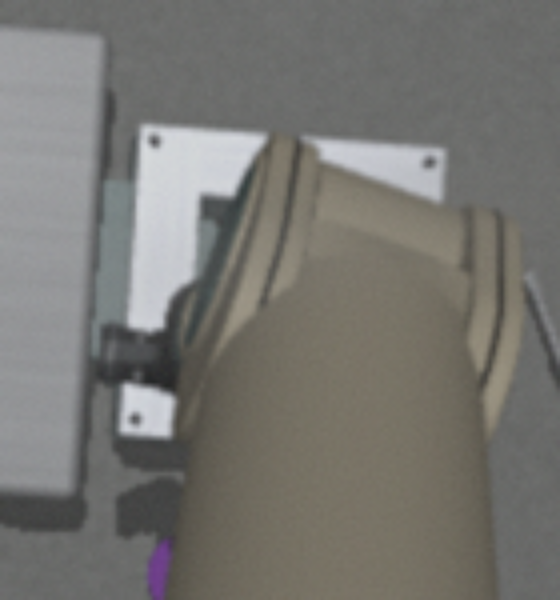

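Emit:
{"op": "apply_moves", "data": {"targets": [[[25, 0, 5], 0, 0], [[25, 0, 5], 0, 0], [[20, 0, 0], 0, 0], [[5, 0, 0], 0, 0], [[0, 0, 0], 0, 0]]}}

```text
clock: 2.95
eef_pos: [459.8, -141.1, 90.9]
tool_rot: [3.086, 1.567, 1.417]
force: [0.1, -0.8, 0.0]
width: -0.3
```

```bash
cat > look.py <<'E'
import sys
from h import *
from cell import status,eyes
s=status.read_state(); rep(s); print("to",sys.argv[2:], plan((float(sys.argv[2]),float(sys.argv[3])),float(sys.argv[4]),s).round(1))
p,z=eyes.get_image("side"); c=eyes.camera_params("side")
print("tcp px",proj(c,s['eef_pos']))
cv2.imwrite(f"pics/s{sys.argv[1]}.png",cv2.resize(p[150:270,300:440],None,fx=5,fy=5,interpolation=cv2.INTER_CUBIC))
# knob orange centroid
h=cv2.cvtColor(p,cv2.COLOR_BGR2HSV); m=cv2.inRange(h,(5,150,120),(20,255,255)); m[:, :300]=0;m[:,440:]=0
v,u=np.nonzero(m)
if len(u):
    # visible top: unproject middle of knob top region
    w=ray(c,u.mean(),v.mean(),80); print("orange n",len(u),"uv",u.mean(),v.mean(),"bbox",u.min(),u.max(),v.min(),v.max(),"own~",(RS.T@(w[:2]-T0)).round(1))
E
python3 look.py 2 -64 31 76
```

```text
t 2.95 own [-62.8  24.2] z 90.9 F [ 0.1 -0.7  0. ] w -0.3 q7 -1.26
tool axes in own (cols)
 [[ 0.     1.    -0.027]
 [ 0.004 -0.027 -1.   ]
 [-1.     0.    -0.004]] zaxis ang -91.5
to ['-64', '31', '76'] [15.  -1.4 -6.7]
tcp px [[373.15003577 211.95612627]]
orange n 65 uv 357.7846153846154 211.13846153846154 bbox 355 362 206 218 own~ [-22.4  24.8]
```

View pics/s2.png

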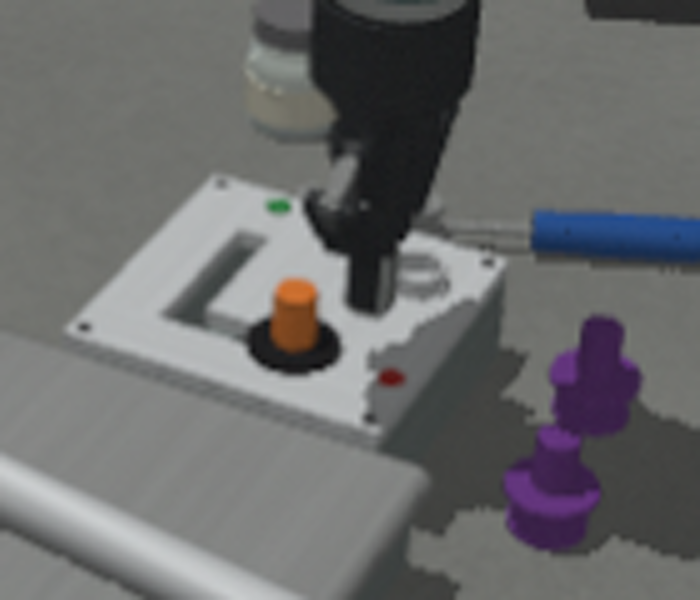

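Emit:
{"op": "apply_moves", "data": {"targets": [[[7, 0, -5], 0, 0], [[7, 0, -2], 0, 0], [[0, 4, 0], 0, 0], [[0, 4, 0], 0, 0], [[0, 4, 0], 0, 0], [[0, 3, 0], 0, 0]]}}

```text
clock: 3.75
eef_pos: [477.0, -135.0, 77.9]
tool_rot: [2.653, 1.566, 0.984]
force: [-1.8, -0.5, 2.3]
width: 0.0
```

```bash
python3 look.py 3 13 31 76
```

```text
t 3.75 own [-46.1  31.6] z 77.9 F [-1.7 -0.7  2.3] w 0.0 q7 -1.27
tool axes in own (cols)
 [[ 0.002  1.    -0.026]
 [ 0.004 -0.026 -1.   ]
 [-1.     0.002 -0.004]] zaxis ang -91.5
to ['13', '31', '76'] [ 2.  59.  -0.9]
tcp px [[365.30504779 215.91960798]]
orange n 67 uv 356.64179104477614 211.07462686567163 bbox 354 361 206 218 own~ [-19.8  26. ]
```

View pics/s3.png

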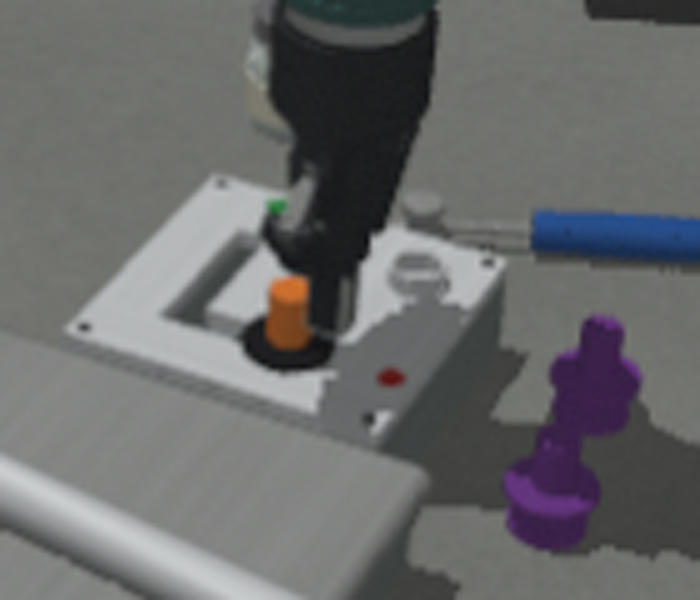

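Emit:
{"op": "apply_moves", "data": {"targets": [[[0, 5, 0], 0, 0], [[0, 5, 0], 0, 0], [[0, 5, 0], 0, 0], [[0, 5, 0], 0, 0], [[0, 5, 0], 0, 0], [[0, 5, 0], 0, 0], [[0, 5, 0], 0, 0], [[0, 5, 0], 0, 0]]}}

```text
clock: 4.8
eef_pos: [518.8, -139.2, 77.9]
tool_rot: [2.998, 1.567, 1.328]
force: [-2.0, 0.9, 1.2]
width: -0.2
```

```bash
python3 look.py 4 13 31 77
```

```text
t 4.8 own [-4.1 30.4] z 77.9 F [-2.   0.7  1.2] w -0.2 q7 -1.29
tool axes in own (cols)
 [[ 0.001  1.    -0.026]
 [ 0.004 -0.026 -1.   ]
 [-1.     0.001 -0.004]] zaxis ang -91.5
to ['13', '31', '77'] [ 0.9 17.1 -1.1]
tcp px [[350.11206738 210.89566025]]
orange n 63 uv 341.5079365079365 205.84126984126985 bbox 339 345 200 213 own~ [23.2 23.7]
```

View pics/s4.png

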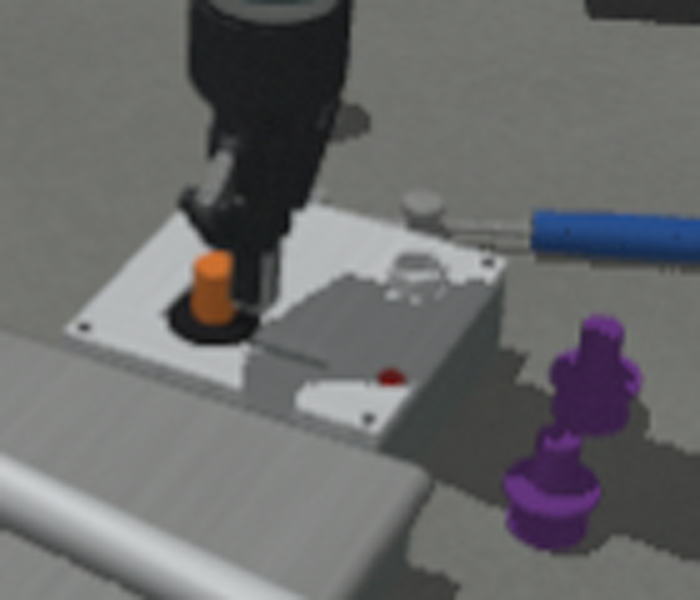

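Knob moved ~43 mm with the finger, now about own x 18. Continue ~18 mm, gently at the end.

Emit:
{"op": "apply_moves", "data": {"targets": [[[0, 4, 0], 0, 0], [[0, 4, 0], 0, 0], [[0, 4, 0], 0, 0], [[0, 2, 0], 0, 0], [[0, 2, 0], 0, 0]]}}

```text
clock: 5.48
eef_pos: [536.6, -141.0, 77.8]
tool_rot: [2.747, 1.567, 1.078]
force: [-2.0, -0.9, 1.3]
width: 0.0
```

```bash
python3 look.py 5 13 31 77
```

```text
t 5.475 own [13.8 29.8] z 77.8 F [-1.9 -1.   1.3] w 0.0 q7 -1.3
tool axes in own (cols)
 [[ 0.002  1.    -0.026]
 [ 0.004 -0.026 -1.   ]
 [-1.     0.002 -0.004]] zaxis ang -91.5
to ['13', '31', '77'] [ 0.8 -0.9 -1.1]
tcp px [[343.75138717 208.79167604]]
orange n 61 uv 335.27868852459017 204.1639344262295 bbox 333 339 199 211 own~ [40.3 24.7]
```

Emit:
{"op": "apply_moves", "data": {"targets": [[[0, 1, 0], 0, 0], [[0, 1, 0], 0, 0]]}}

```text
clock: 5.78
eef_pos: [538.9, -141.3, 77.8]
tool_rot: [2.728, 1.567, 1.059]
force: [-2.6, -0.2, 1.4]
width: -0.2
```

```bash
python3 look.py 6 13 31 77
```

```text
t 5.775 own [16.1 29.8] z 77.8 F [-2.6 -0.4  1.4] w -0.2 q7 -1.3
tool axes in own (cols)
 [[ 0.002  1.    -0.026]
 [ 0.004 -0.026 -1.   ]
 [-1.     0.002 -0.004]] zaxis ang -91.5
to ['13', '31', '77'] [ 0.8 -3.1 -1.1]
tcp px [[342.96381273 208.53651666]]
orange n 59 uv 334.33898305084745 203.91525423728814 bbox 332 338 199 211 own~ [42.9 24.9]
```

View pics/s6.png

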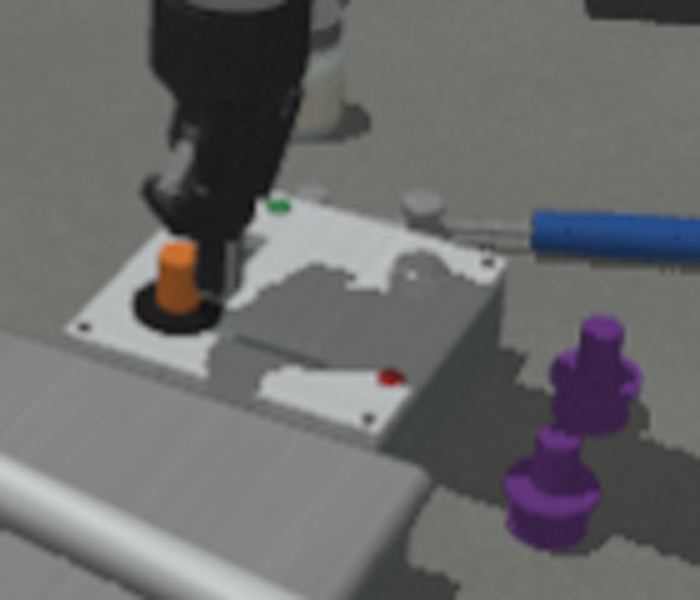

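Emit:
{"op": "apply_moves", "data": {"targets": [[[0, -6, 0], 0, 0], [[0, -6, 0], 0, 0], [[-20, 0, 0], 0, 0], [[-25, 0, 0], 0, 0], [[0, 10, -12], 0, 0], [[0, 12, -14], 0, 0], [[0, 8, -12], 0, 0], [[0, 0, 0], 0, 0]]}}

```text
clock: 6.82
eef_pos: [562.7, -101.3, 122.6]
tool_rot: [2.381, 1.564, 0.714]
force: [-0.7, 0.0, 0.2]
width: 0.1
```

```bash
python3 look.py 7 36 70 77
```

```text
t 6.825 own [37.  71.4] z 122.6 F [-0.7 -0.   0.2] w 0.1 q7 -1.38
tool axes in own (cols)
 [[ 0.005  1.    -0.024]
 [ 0.005 -0.024 -1.   ]
 [-1.     0.005 -0.005]] zaxis ang -91.4
to ['36', '70', '77'] [45.6 -1.2  1.6]
tcp px [[328.12549444 199.30326679]]
orange n 66 uv 334.56060606060606 203.8030303030303 bbox 332 339 199 211 own~ [42.6 24.1]
```

View pics/s7.png

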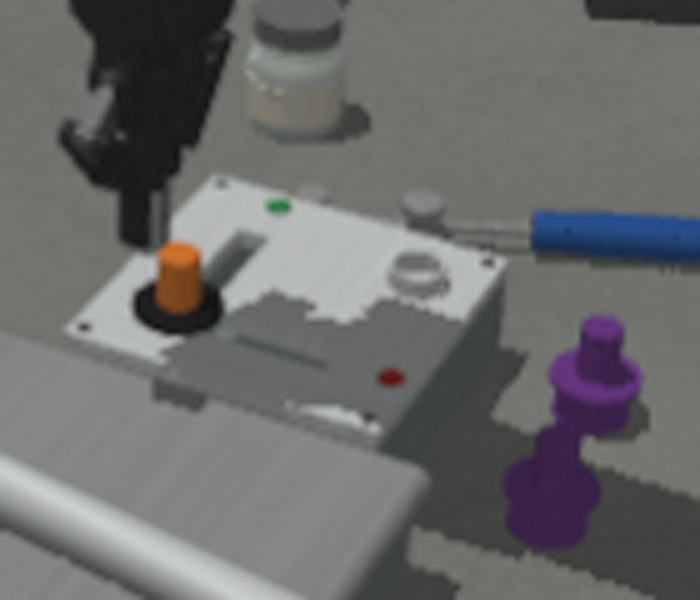

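Emit:
{"op": "apply_moves", "data": {"targets": [[[20, 0, 0], 0, 0], [[17, 0, 0], 0, 0], [[7, 0, 0], 0, 0], [[0, 0, 4], 0, 0], [[0, 0, 4], 0, 0], [[0, 0, 4], 0, 0], [[0, 0, 4], 0, 0]]}}

```text
clock: 7.75
eef_pos: [559.7, -120.6, 77.1]
tool_rot: [2.349, 1.566, 0.678]
force: [0.2, 1.5, -0.7]
width: 0.3
```

```bash
python3 look.py 8 37 20 77
```

```text
t 7.75 own [35.3 51.8] z 77.1 F [ 0.1  1.5 -0.7] w 0.3 q7 -1.34
tool axes in own (cols)
 [[ 0.003  1.    -0.027]
 [ 0.003 -0.027 -1.   ]
 [-1.     0.003 -0.003]] zaxis ang -91.6
to ['37', '20', '77'] [ 0.   2.5 31.8]
tcp px [[332.05068388 211.00819478]]
```

View pics/s8.png

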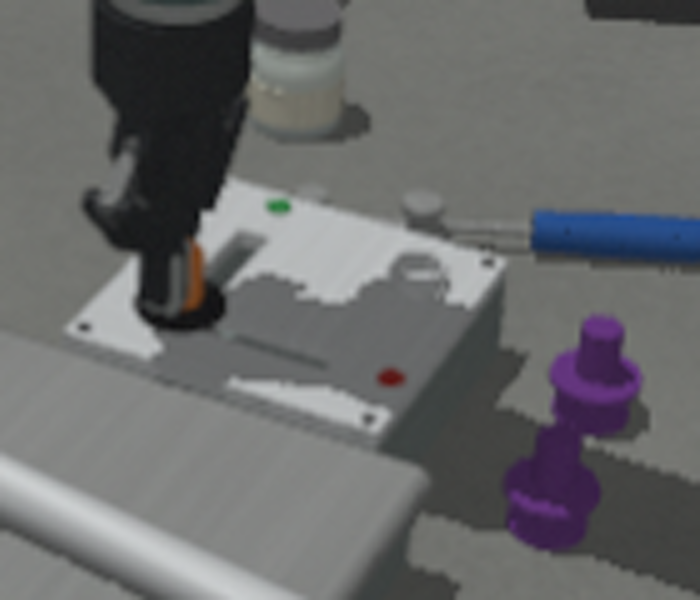

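Emit:
{"op": "apply_moves", "data": {"targets": [[[0, 0.4, 5], 0, 0], [[0, 0.4, 5], 0, 0], [[0, 0.4, 5], 0, 0], [[0, 0.4, 5], 0, 0], [[0, 0.2, 5], 0, 0], [[0, 0.2, 5], 0, 0], [[0, 0.2, 5], 0, 0], [[0, 0.2, 5], 0, 0], [[0, 0.2, 5], 0, 0], [[0, 0.2, 5], 0, 0]]}}

```text
clock: 9.05
eef_pos: [555.9, -172.3, 77.0]
tool_rot: [-3.095, 1.565, 1.519]
force: [-0.8, 2.9, 2.4]
width: 0.2
```

```bash
python3 look.py 9 37 -23 77
```

```text
t 9.05 own [35.3  0.1] z 77.0 F [-1.   2.8  2.4] w 0.2 q7 -1.27
tool axes in own (cols)
 [[-0.     1.    -0.026]
 [ 0.005 -0.026 -1.   ]
 [-1.    -0.    -0.005]] zaxis ang -91.5
to ['37', '-23', '77'] [-0.1  2.3 23. ]
tcp px [[341.39353804 200.9697655 ]]
```

View pics/s9.png

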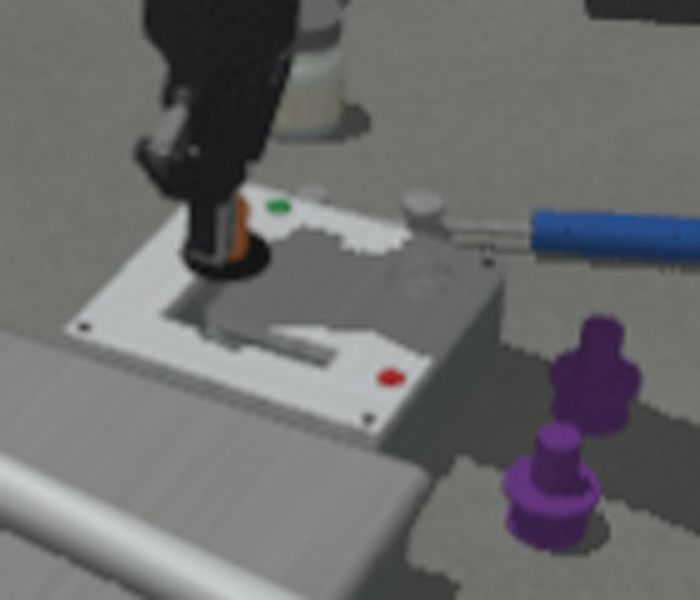

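Emit:
{"op": "apply_moves", "data": {"targets": [[[0, 0.3, 4], 0, 0], [[0, 0.3, 4], 0, 0], [[0, 0.3, 4], 0, 0], [[0, 0.2, 3], 0, 0], [[0, 0.2, 2], 0, 0]]}}

```text
clock: 9.72
eef_pos: [554.9, -191.6, 76.7]
tool_rot: [-2.926, 1.566, 1.687]
force: [-0.7, 2.7, 1.2]
width: -0.0
```

Emit:
{"op": "apply_moves", "data": {"targets": [[[0, 0, 1.5], 0, 0], [[0, 0, 1.5], 0, 0]]}}

```text
clock: 9.98
eef_pos: [554.6, -194.6, 76.7]
tool_rot: [-2.937, 1.566, 1.676]
force: [-1.4, 2.8, 1.5]
width: -0.4
```

```bash
python3 look.py 10 37 -25 77
```

```text
t 9.975 own [ 35.6 -22.3] z 76.7 F [-1.6  2.7  1.5] w -0.4 q7 -1.24
tool axes in own (cols)
 [[-0.001  1.    -0.027]
 [ 0.005 -0.027 -1.   ]
 [-1.    -0.001 -0.005]] zaxis ang -91.6
to ['37', '-25', '77'] [-0.3  1.5  2.6]
tcp px [[345.14367683 196.86297539]]
```

View pics/s10.png

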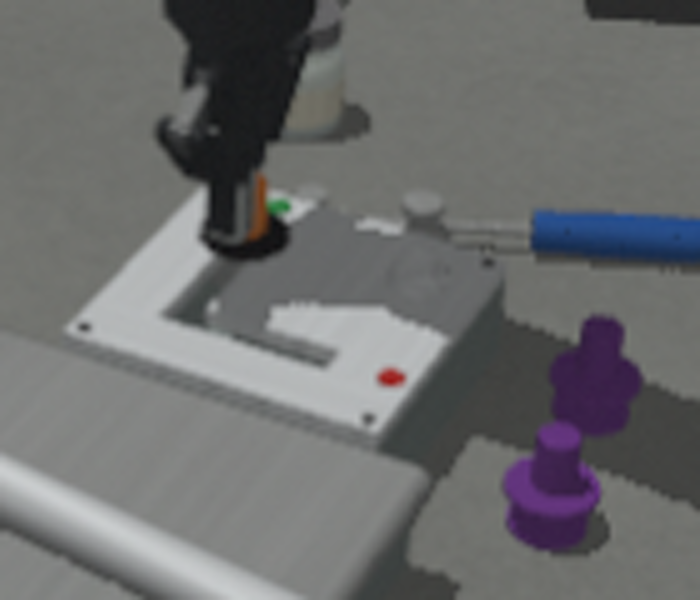

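Emit:
{"op": "apply_moves", "data": {"targets": [[[0, 0, 1.5], 0, 0], [[0, 0, 1], 0, 0]]}}

```text
clock: 10.28
eef_pos: [554.6, -194.9, 76.9]
tool_rot: [-2.955, 1.563, 1.66]
force: [-2.0, 4.5, 3.3]
width: -0.3
```

Emit:
{"op": "apply_moves", "data": {"targets": [[[0, 0, 1], 0, 0]]}}

```text
clock: 10.4
eef_pos: [554.6, -195.0, 76.9]
tool_rot: [-2.952, 1.562, 1.663]
force: [-1.4, 5.6, 2.0]
width: 0.1
```

Emit:
{"op": "apply_moves", "data": {"targets": [[[0, 0, 1], 0, 0]]}}

```text
clock: 10.52
eef_pos: [554.7, -195.0, 76.9]
tool_rot: [-2.952, 1.561, 1.664]
force: [-0.5, 4.8, 2.2]
width: 0.0
```

Stalled at about 5 N: that's the end wall. Backing off to check.

Emit:
{"op": "apply_moves", "data": {"targets": [[[0, 0, -5], 0, 0], [[0, 0, -8], 0, 0], [[0, 0, -8], 0, 0], [[-20, 0, 0], 0, 0], [[-40, 0, 0], 0, 0], [[-40, -10, -30], 0, 0], [[-20, -30, -30], 0, 0], [[0, -30, -40], 0, 0], [[0, -30, -40], 0, 0], [[0, 0, 0], 0, 0]]}}

```text
clock: 11.78
eef_pos: [472.4, -22.3, 201.7]
tool_rot: [2.023, 1.56, 0.356]
force: [0.1, -0.4, 0.9]
width: -0.3
```

```bash
python3 look.py 11 35 -45 77; python3 - <<'E'
from h import *
from cell import eyes
p,z=eyes.get_image("top"); cv2.imwrite("pics/t11.png",p); cv2.imwrite("pics/t11c.png",cv2.resize(p[190:300,335:455],None,fx=5,fy=5,interpolation=cv2.INTER_CUBIC))
E
```

```text
t 11.775 own [-58.8 143.7] z 201.7 F [ 0.1 -0.4  0.9] w -0.3 q7 -1.55
tool axes in own (cols)
 [[ 0.009  1.    -0.025]
 [ 0.004 -0.025 -1.   ]
 [-1.     0.009 -0.005]] zaxis ang -91.4
to ['35', '-45', '77'] [124.7  97.2 186.9]
tcp px [[352.69030991 196.74658171]]
orange n 15 uv 346.3333333333333 189.8 bbox 346 347 185 196 own~ [ 45.8 -49.8]
```

View pics/s11.png

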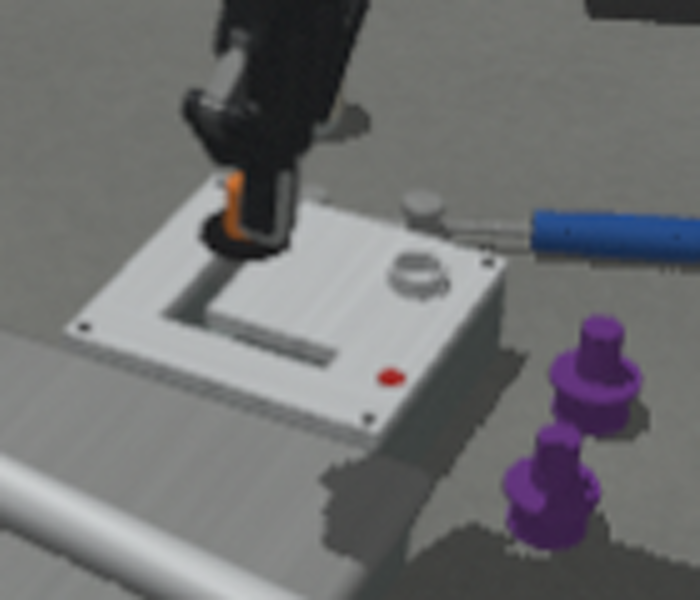

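View pics/t11c.png

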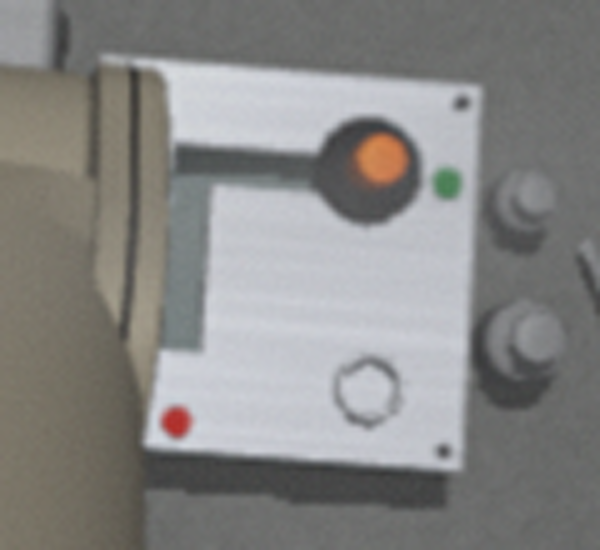

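```bash
python3 - <<'E'
from h import *
from cell import eyes,status
c=eyes.camera_params("top")
for x,y,z in((382,159,95),(368,171,65),(380,176,60)):
    w=ray(c,335+(x+.5)/5-.5,190+(y+.5)/5-.5,z)[:2]; print(RS.T@(w-T0))
rep(status.read_state())
E
```

```text
[ 38.45146081 -46.57403989]
[ 37.46018566 -46.35660592]
[ 36.41721003 -52.7902069 ]
t 11.875 own [-56.2 140.4] z 201.9 F [-0.1  0.3  0.1] w -0.4 q7 -1.55
tool axes in own (cols)
 [[ 0.012  0.999 -0.029]
 [ 0.002 -0.029 -1.   ]
 [-1.     0.012 -0.003]] zaxis ang -91.7
```

View pics/t11.png

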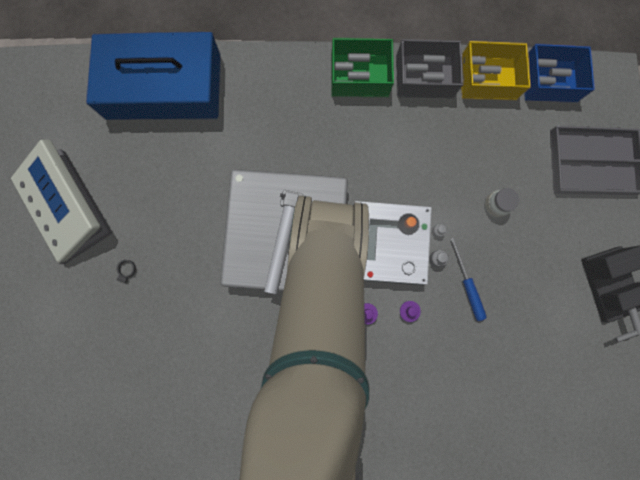

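```bash
python3 -c "
from cell import ctrl
print(ctrl.finish_job())"
```

```text
the job is handed in; nothing more can be done
None
```

I pushed the lock pin along leg 1 into the corner with the outside of the shut fingers. I then backed off, went over to its other side and pushed it down leg 2 until it stopped against the end wall. The job is handed in, at about 12 s on the clock; no verdict was reported.

- **Position:** in the last top picture the pin's axis is at about own (38, −46.5) mm, roughly 3 to 4 mm from slot_end, against the 7 mm limit.
- **Flat on the plate:** the knob and flange centres agree to about 1 mm, so the pin is not visibly tilted. I did not measure its tilt or height directly.
- **Force:** the highest reading after any step was about 6 N, when it stalled at the end wall. These are readings at the end of each call, not continuous.
- **Bystanders:** those visible in the last pictures show no movement. The arm hid part of the weighing platform in the top view.
- **Arm:** it was clear at a height of about 200 mm when I handed in, with near-zero force and touching nothing.

The centroid readout from the side camera put the knob several millimetres off the top view. The fingers partly hid the knob there and that readout assumes a fixed height, so I relied on the top view. No other checks disagreed.

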